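Feed the spacer rack past the drop gate

ROBOT

A 6-joint arm with a two-finger parallel gripper is mounted at the origin on a cart in front of the work surface, level with it; the furniture and walls round the work are solid. World frame = base frame: x ahead of the robot, y to its left, z up, the work surface at z = 0. Lengths are in m, angles in rad, forces in N, time in s.
With the tool pointing down it reaches from about 0.3 to 0.85 m from the base axis. Payload 5.4 kg.
Tool frame: the origin (TCP) lies on the centre line of the jaws, within the pads' length; the fingertips stand 22 mm ahead of it and the grasp point (between the pads) lies 3 mm ahead of it; x points along the fingers, y is the direction in which the jaws open and shut, and the axes are right-handed (so a half turn about x gives the same grasp; the last joint's range is limited). The gripper opens to 85 mm and grips with 20 to 120 N. Pads are 22 mm wide; open, the fingers measure 114 mm over their backs; the gripper's body (76 mm by 85 mm) begins 54 mm behind the grasp point. The pads swing forward as they close: fully open they stand 13 mm farther back than shut.
Start: joints at [-1.551, 0.158, 1.597, -0, 1.386, -0.21], TCP at [0.131, -0.56, 0.253] pointing down, gripper open.
Joint ranges: [-2.91, 2.91], [-0.94, 2.29], [0.18, 2.7], [-1.29, 4.43], [0.17, 2.64], [-3, 3]. Speed limits (rad/s): [2.57, 2.57, 3.14, 3.14, 3.14, 3.14].

INTERFACE

Orientations are given as a unit quaternion [x, y, z, w].
In Python, from station import r gives the robot as it stands.
- The arm moves only by the tool play_rows, never from a script. Its argument "rows" is a list of rows, each a list of 3 entries, a list of its own where there are three numbers: the turn, a rotation vector about the tool's x, y, z in degrees, then the shift along the tool's x, y, z in mm, then the opening, from -1 (shut) to 1 (fully open), so that 0 is half open. A call has 1 to 5 rows; each row shifts and turns the commanded pose from where the row before left it, along the tool's axes as they then stand; what a row does not reach is not made up. A row lasts 1/10 s, in which the tool goes at most 50 mm and 8.59 degrees, less where a joint would pass 70% of its speed; a pose out of reach is approached as far as the arm can. A call is refused whole if a number of a shift passes 50 or a number of a turn 8.59, either way. A call with a gripper value outside its range is refused whole. The fingers move at their own pace and stop on an object; "squeeze" is the grip in N (left out, the last holds). Time passes only in rows, so rows that do not move let the fingers close. It gives the time, the measured TCP pose, the force and the opening at its end, in the units of the state.
- r.get_state(): the state, without advancing time (a new reading comes with each control period).
- r.capture(name): name is "scene" or "top" or "wrist"; returns the picture (384x512x3 uint8, red, green, blue); there is no depth.
- r.calibration(name): a dict with "K" (3x3 intrinsics, pixels), "distortion" ([k1, k2, p1, p2, k3] as OpenCV has them; the pictures are not rectified), "R" (3x3) and "t" (3): a world point X has camera coordinates R X + t; the wrist camera has in their place "T_tool_cam" (4x4, takes a point from camera to tool coordinates, whose origin is the TCP and whose axes are the tool frame's). Camera axes: x right, y down, z forward; pixel columns grow to the right and rows downward; lengths in m; the calibration is good to about 2 mm. A picture is of the moment at which its call begins: read the wrist's pose just before it. calibration takes no time and is no camera call.
- r.finish_job(): hands the job in, once; it reports no verdict.
The state is a dict: "time": time; "joints": joint angles; "joint_velocities": joint speeds; "tau": joint torques, N m; "tool_pos": TCP position; "tool_rot": TCP orientation; "ft_force": force on the tool from outside, world axes, zero at the start; "torque": the same for the moment, N m; "grip_width": finger opening in m.
Only numpy, scipy, OpenCV 4.12 (cv2) and the standard library are available. Lean on these libraries where they do the work, as an engineer would, in place of code of your own. Each camera call takes 0.05 s, during which the arm holds its last target.

TASK

Load the blue spacer rack: press the long orange treadle bar down with one fingertip to drop the red gate, and keep it held down while you push the rack along the chute past the gate with the other finger, until the rack is fully home against the grey end stop. Then let go so that the gate springs up shut behind the rack and stand clear. The gate must never touch the rack, the rack must only be pushed and never lifted, and both parts trays and the loose spacer beside the chute stay where they are.

Things in the scene. Friction and masses are not known exactly. Their poses are not given: they have to be found in the camera images.
- chute: Fixed aluminium chute. Origin: on the bench, under its centre line at the gate; x: the way the rack travels (away from the robot), y: left, z up. Channel floor 40 mm above the bench, from x = -200 mm (open entry) to 125 (face of the grey end stop, 70 mm high); inner width 60 mm, side walls 5 mm thick, 16 mm above the floor. Pivot brackets at y = -85, 37 mm high.
- rack: Loose blue spacer rack in the chute, 70 mm long (x, along the chute), 56 wide, 24 high, with six pale spacers up to 34 mm above its underside; about 0.17 kg. Origin: centre of the underside. Rear face flat, 24 mm high. Starts 105 to 120 mm before the gate; home with its front face on the end stop (origin 90 mm past the gate).
- gate (a joint): Angle (rad) of the sprung gate, hinged along the chute's x direction at its y = -85, z = 24 mm. 0 = shut: red blade (5 mm thick, at chute x = 0) 8 to 19 mm above the channel floor. Grows as the treadle is pressed down; from 0.17 the blade is below the floor and the way is clear; treadle level at 0.20; hard stop at 0.25. A spring (about 2.5 to 3.5 N at the treadle) shuts it when let go.
- treadle_top (a point): Middle of the top face of the orange treadle bar (black rubber top) left of the chute, part of the gate. The bar runs 145 mm either way along the chute's x (-200 to 90 mm) and 14 mm to either side (chute y about 50 to 78 mm). Top about 79 mm above the bench when shut, 50 mm at gate 0.20, 42 mm at the hard stop. It can be pressed anywhere along its length and a fingertip can slide along it.
- tray: Black open parts tray with blue capacitors, 80 x 104 x 26 mm, left of the chute. Bystander. Origin: centre of the underside.
- loose_spacer: Single pale hexagonal spacer standing on end, 11 mm wide, 22 mm high, left of the chute. Bystander. Origin: centre of the underside.
- clip_tray: Black open parts tray with white clips, 84 x 118 x 29 mm, right of the chute. Bystander. Origin: centre of the underside.
Not all that is in view belongs to the job. There is more than one size of the rack; the job needs the larger.

How it is judged:
By the outcome, as a careful person would: the job done as asked, in the order asked, and still so for the second after the job is handed in, with the robot touching nothing.
It also fails if it takes over 42 s, if anything falls off the work surface, if the arm or the gripper's body presses on something with over 40 N, if the wrist force passes 120 N, or if a joint passes its speed limit or range.

## Working session

There is one attempt and no reset: what is moved stays moved. The work goes in short steps, Python scripts to look and compute and a tool call to move; the robot and the scene stay as the last step left them, time stands still between calls to the robot, and variables do not carry over. Pictures are saved under pics/ and viewed, and the job is handed in when it is done.

Besides the shell and the picture viewer there is one more tool, called after "Emit:" as a command line: name --argument value ..., lists and objects as JSON in quotes. play_rows: Moves the arm, as the interface text tells. Its arguments: {"type":"object","properties":{"rows":{"type":"array","items":{"type":"array"}},"squeeze":{"type":"number"}},"required":["rows"]}

```bash
ls; mkdir -p pics
python3 - <<'E'
from station import r
import cv2,numpy as np
s=r.get_state();print(s)
for n in("scene","top","wrist"):
    im=r.capture(n);cv2.imwrite(f"pics/{n}0.png",im[:,:,::-1])
    c=r.calibration(n);print(n,{k:np.round(v,4).tolist() for k,v in c.items()})
E
```

```text
pics
{'time': 0.0, 'joints': array([-1.55110423e+00,  1.59043875e-01,  1.59826436e+00,  3.91553127e-06,
        1.38621295e+00, -2.10122632e-01]), 'joint_velocities': array([ 0.00135675, -0.00065145, -0.00092831,  0.00192876,  0.00050901,
       -0.0014257 ]), 'tau': array([-6.91228051e-04, -3.95995688e+01, -3.31430018e+01, -2.70874270e-04,
        8.28996242e-03,  1.39007338e-05]), 'tool_pos': array([ 0.1309396 , -0.55930211,  0.25230369]), 'tool_rot': array([ 0.70250958,  0.08175142, -0.70237723,  0.08039418]), 'ft_force': array([ 0.3877045 , -0.1290006 , -1.37327625]), 'torque': array([-0.0042866 , -0.00337236,  0.06151634]), 'grip_width': 0.08538148723543658}
scene {'K': [[382.5492, 0.0, 250.3647], [0.0, 382.5492, 193.9203], [0.0, 0.0, 1.0]], 'distortion': [-0.0927, 0.0, 0.0, 0.0, 0.0], 'R': [[-0.7026, -0.7113, -0.0184], [-0.5137, 0.5249, -0.6787], [0.4924, -0.4674, -0.7342]], 't': [0.3406, 0.3355, 0.7447]}
top {'K': [[422.6328, 0.0, 248.3185], [0.0, 422.6328, 187.1731], [0.0, 0.0, 1.0]], 'distortion': [0.0346, 0.0, 0.0, 0.0, 0.0], 'R': [[0.025, -0.9995, -0.0186], [-0.9908, -0.0223, -0.1337], [0.1333, 0.0218, -0.9908]], 't': [-0.0628, 0.52, 1.2148]}
wrist {'K': [[317.0303, 0.0, 258.3123], [0.0, 317.0303, 192.545], [0.0, 0.0, 1.0]], 'distortion': [0.016, 0.0, 0.0, 0.0, 0.0], 'T_tool_cam': [[-0.0008, -0.2879, 0.9577, -0.1205], [1.0, 0.0004, 0.0009, 0.0001], [-0.0006, 0.9577, 0.2879, -0.0732], [0.0, 0.0, 0.0, 1.0]]}
```

View pics/scene0.png

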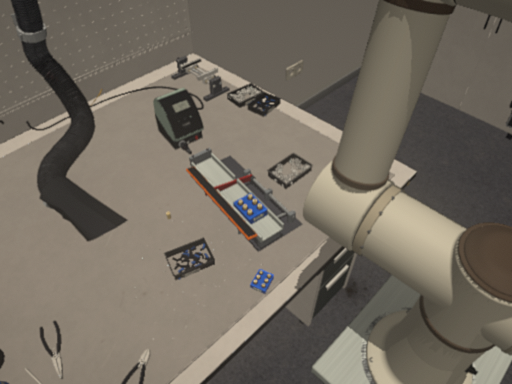

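View pics/top0.png

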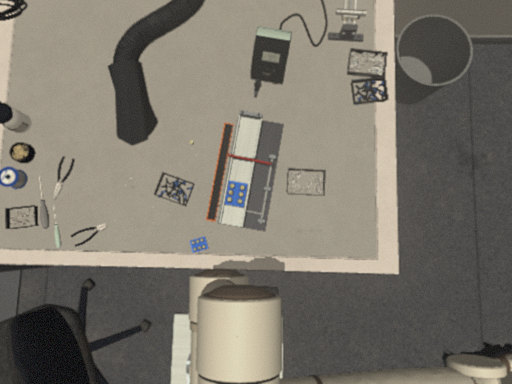

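View pics/wrist0.png

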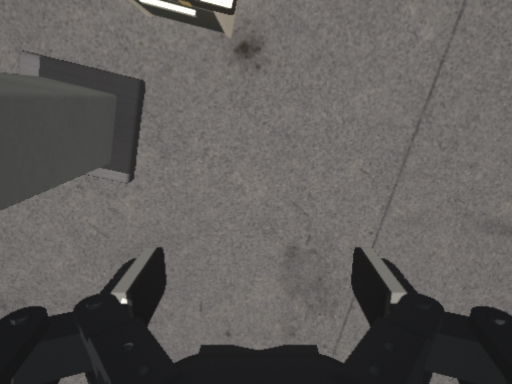

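Top view: the chute runs from about (235,225) to (250,115), with the orange treadle to its left and the red gate at about (248,160). There are two blue racks. The one in the chute at (236,194) is the larger and fits the description; the small one at (199,244), loose on the bench, is the distractor. I'll enlarge to confirm.

Run:
```python
import cv2
im=cv2.imread("pics/top0.png")[100:255,150:335]
cv2.imwrite("pics/top0c.png",cv2.resize(im,None,fx=3.8,fy=3.8,interpolation=cv2.INTER_CUBIC))
im=cv2.imread("pics/scene0.png")[140:300,155:320]
cv2.imwrite("pics/scene0c.png",cv2.resize(im,None,fx=3.7,fy=3.7,interpolation=cv2.INTER_CUBIC))
```

```text
(no output)
```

View pics/top0c.png

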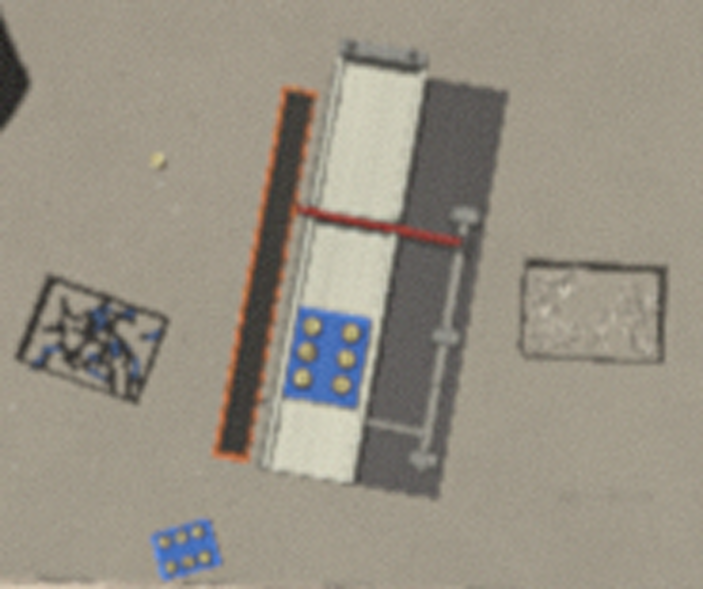

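View pics/scene0c.png

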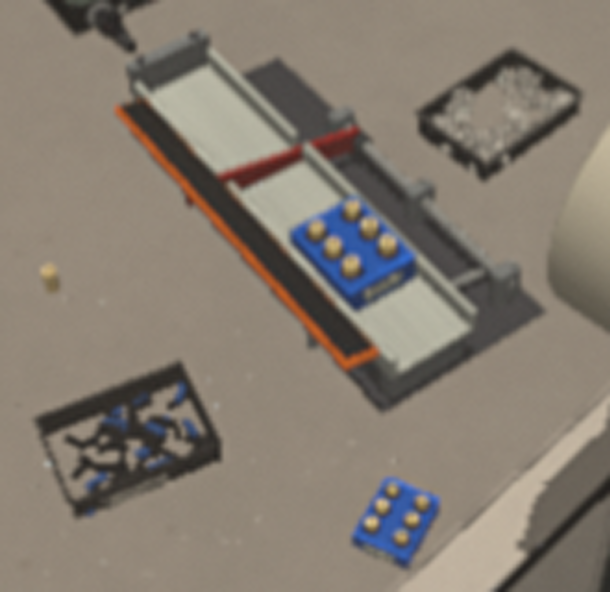

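```bash
cat > h.py <<'E'
import numpy as np,cv2
from scipy.optimize import least_squares
from station import r
def proj(n,X):
    c=r.calibration(n);X=np.atleast_2d(np.array(X,float))
    R=np.array(c['R'])
    p,_=cv2.projectPoints(X,cv2.Rodrigues(R)[0],np.array(c['t']),np.array(c['K']),np.array(c['distortion']))
    return p[:,0]
def ch(p,P):
    P=np.atleast_2d(np.array(P,float));c,s=np.cos(p[2]),np.sin(p[2])
    return np.c_[p[0]+c*P[:,0]-s*P[:,1],p[1]+s*P[:,0]+c*P[:,1],P[:,2]]
E
cat > fit.py <<'E'
from h import *
T=lambda u,v:(150+u/3.8,100+v/3.8)
S=lambda u,v:(155+u/3.7,140+v/3.7)
dz=14*np.sin(.2)/1000
obs=[('top',(-.2,.078,.079+dz),T(215,457)),('top',(-.2,.05,.079-dz),T(248,460)),('top',(.09,.078,.079+dz),T(284,90)),('top',(.09,.05,.079-dz),T(316,92)),
('top',(-.2,-.03,.04),T(357,482)),('top',(.125,.035,.07),T(341,58)),('top',(.125,-.035,.07),T(425,68)),
('scene',(.09,.078,.079+dz),S(118,108)),('scene',(-.2,.078,.079+dz),S(346,364)),('scene',(-.2,.05,.079-dz),S(378,352)),('scene',(.125,.035,.07),S(135,70))]
def f(p): return np.concatenate([(proj(n,ch(p,X))[0]-o) for n,X,o in obs])
q=least_squares(f,[.5,0,0],loss='soft_l1')
print(q.x,np.degrees(q.x[2]));print(np.round(q.fun.reshape(-1,2) if False else f(q.x).reshape(-1,2),1))
np.save('chute.npy',q.x)
ro=[(.035,.028),(.035,-.028),(-.035,-.028),(-.035,.028)]
rt=[T(301,308),T(371,318),T(357,408),T(284,396)]
rs=[S(292,238),S(350,198),S(413,258),S(362,306)]
rs={0:rs[0],1:rs[1],2:rs[2],3:rs[3]}
# scene: far-left, far-right, near-right, near-left
def g(s): return np.concatenate([proj(n,ch(q.x,[(a+s[0],b+s[1],.064)]))[0]-o for n,L in(('top',rt),('scene',list(rs.values()))) for (a,b),o in zip(ro,L)])
k=least_squares(g,[-.11,0]);print(k.x,np.round(g(k.x).reshape(-1,2),1))
E
python3 fit.py
python3 - <<'E'
from h import *
from scipy.spatial.transform import Rotation as Ro
print(Ro.from_quat(r.get_state()['tool_rot']).as_matrix().round(3))
E
```

```text
[ 0.60447227 -0.03782351 -0.14309578] -8.198784266722141
[[-1.5  0.2]
 [-0.2  1.2]
 [-1.6 -1.8]
 [-0.5 -0.3]
 [-0.6  0.6]
 [ 0.2 -1.4]
 [ 1.6 -0.3]
 [-2.  -0.7]
 [ 0.7  0.6]
 [ 2.  -0.8]
 [ 1.2 -0.7]]
[-0.11147094  0.00776113] [[-1.3  0. ]
 [-0.7  0.5]
 [-1.1  0.7]
 [-1.1  0.6]
 [-0.2 -1.5]
 [ 2.1 -0.6]
 [ 2.  -0.3]
 [-2.5 -2.5]]
[[-0.     0.228 -0.974]
 [ 0.001 -0.974 -0.228]
 [-1.    -0.001 -0.   ]]
```

Emit:
play_rows --rows '[[[7.1,0,0],[0,0,0],0.18],[[7.1,0,0],[0,0,0],0.18],[[7.1,0,0],[0,0,0],0.18],[[0,0,0],[0,-41,-14.6],0.18],[[0,0,0],[0,-41,-14.6],0.18]]'

```text
time: 0.65
tool_pos: [0.1714, -0.482, 0.2525]
tool_rot: [-0.705, 0.05, 0.705, 0.051]
ft_force: [0.5, 0.0, 0.5]
grip_width: 0.0507
```

Emit:
play_rows --rows '[[[0,0,0],[0,-41,-14.6],0.18],[[0,0,0],[0,-41,-14.6],0.18],[[0,0,0],[0,-41,-14.6],0.18],[[0,0,0],[0,-41,-14.6],0.18],[[0,0,0],[0,-41,-14.6],0.18]]'

```text
time: 1.15
tool_pos: [0.2731, -0.2885, 0.2531]
tool_rot: [0.705, -0.05, -0.705, -0.05]
ft_force: [0.4, -0.0, 0.1]
grip_width: 0.0501
```

Emit:
play_rows --rows '[[[0,0,0],[0,-41,-14.6],0.18],[[0,0,0],[0,-41,-14.6],0.18],[[0,0,0],[0,-41,-14.6],0.18],[[0,0,0],[0,-41,-14.6],0.18],[[0,0,0],[0,-41,-14.6],0.18]]'

```text
time: 1.65
tool_pos: [0.3744, -0.0958, 0.2533]
tool_rot: [0.706, -0.05, -0.705, -0.05]
ft_force: [0.6, -0.2, 0.3]
grip_width: 0.0506
```

Emit:
play_rows --rows '[[[0,0,0],[0,-41,-14.6],0.18],[[0,0,0],[0,-41,-14.6],0.18],[[0,0,0],[0,-41,-14.6],0.18],[[0,0,0],[0,0,0],0.18]]'

```text
time: 2.05
tool_pos: [0.4356, 0.0221, 0.253]
tool_rot: [-0.705, 0.047, 0.706, 0.048]
ft_force: [-0.8, -1.0, 0.2]
grip_width: 0.0504
```

Run:
```python
from h import *
from scipy.spatial.transform import Rotation as Ro
s=r.get_state();print(s['time'],s['tool_pos'],s['grip_width'],s['ft_force'],s['joints'])
im=r.capture('wrist');cv2.imwrite('pics/w1.png',im[:,:,::-1])
M=Ro.from_quat(s['tool_rot']).as_matrix();print(M.round(4))
np.savez('w1.npz',p=s['tool_pos'],M=M)
```

```text
2.05 [0.43556724 0.02207292 0.25301435] 0.050445899554138356 [-0.80215656 -1.02020337  0.17588306] [-2.29015286e-01 -2.17635325e-01  1.96509906e+00  1.71490929e-03
  1.39467481e+00  1.47684363e+00]
[[-1.000e-04 -1.350e-01 -9.909e-01]
 [ 1.800e-03 -9.909e-01  1.350e-01]
 [-1.000e+00 -1.700e-03  4.000e-04]]
```

View pics/w1.png

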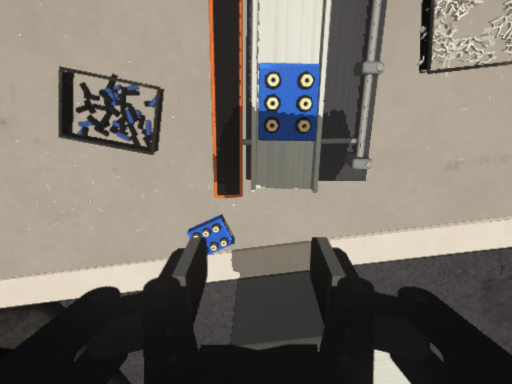

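Run:
```python
import cv2
im=cv2.imread("pics/w1.png")[0:205,200:380]
cv2.imwrite("pics/w1c.png",cv2.resize(im,None,fx=2.9,fy=2.9,interpolation=cv2.INTER_CUBIC))
```

```text
(no output)
```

View pics/w1c.png

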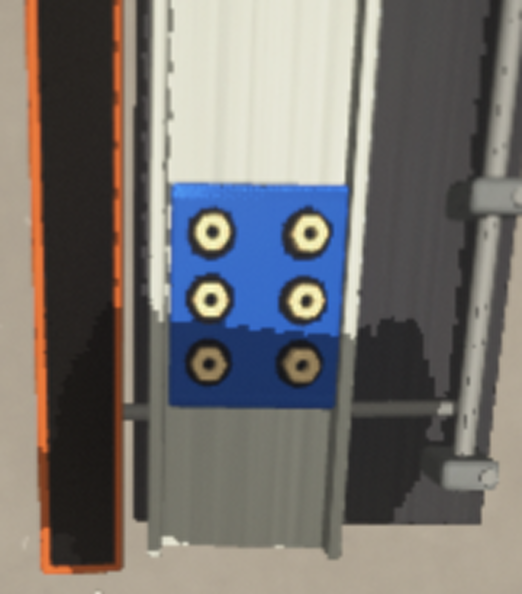

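```bash
cat >> h.py <<'E'
def projw(d,X):
    c=r.calibration('wrist');T=np.array(c['T_tool_cam'])
    W=np.eye(4);W[:3,:3]=d['M'];W[:3,3]=d['p'];V=np.linalg.inv(W@T)
    p,_=cv2.projectPoints(np.atleast_2d(np.array(X,float)),cv2.Rodrigues(V[:3,:3])[0],V[:3,3],np.array(c['K']),np.array(c['distortion']))
    return p[:,0]
E
python3 - <<'E'
from h import *
d=np.load('w1.npz');C=lambda u,v:np.array((200+u/2.9,v/2.9))
dz=.014*np.sin(.2)
full=[((-.2,.078,.079+dz),C(43,572)),((-.2,.05,.079-dz),C(122,570)),((-.2,.035,.056),C(150,552)),((-.2,-.035,.056),C(340,557))]
edge=[((.078,.079+dz),C(28,0)),((.05,.079-dz),C(121,0)),((.035,.056),C(147,0)),((-.035,.056),C(379,0))]
rk=[((.035,.028),C(172,185)),((.035,-.028),C(348,187)),((-.035,-.028),C(335,407)),((-.035,.028),C(170,405))]
def f(p):
    o=[projw(d,ch(p,X))[0]-q for X,q in full]
    o+=[projw(d,ch(p,(p[5+i],*e[0])))[0]-e[1] for i,e in enumerate(edge)]
    o+=[projw(d,ch(p,(p[3]+a,p[4]+b,.064)))[0]-q for (a,b),q in rk]
    return np.concatenate(o)
x0=np.r_[np.load('chute.npy'),-.11,0,0,0,0,0]
q=least_squares(f,x0,loss='soft_l1');print(q.x[:9].round(4),np.degrees(q.x[2]),f(q.x).reshape(-1,2).round(1).tolist())
np.save('chute2.npy',q.x[:5])
# finger tips
M=d['M'];print('tips', [projw(d,d['p']+M@np.array([.018,y,0])) for y in(.025,-.025)])
# where TCP is in chute frame
e=d['p'][:2]-q.x[:2];c,s=np.cos(q.x[2]),np.sin(q.x[2]);print('tcp chute',c*e[0]+s*e[1],-s*e[0]+c*e[1])
E
```

```text
[ 0.6085 -0.037  -0.1486 -0.112   0.0055 -0.0323 -0.0304 -0.025  -0.0243] -8.515767524777557 [[-3.7, 0.4], [-1.6, -0.2], [4.2, 0.4], [5.7, -0.4], [-4.8, 0.0], [-1.8, 0.0], [7.6, 0.0], [7.2, 0.1], [-0.3, -0.9], [0.9, -0.7], [0.1, 1.1], [-0.6, 1.0]]
tips [array([[309.42420362, 255.13173822]]), array([[206.22641693, 255.11218932]])]
tcp chute -0.17977764190464635 0.0328153279949652
```

```bash
cat > fit2.py <<'E'
from h import *
def rot(y,z,a):
    ry,rz=y+.085,z-.024;c,s=np.cos(a),np.sin(a);return (c*ry-s*rz-.085, s*ry+c*rz+.024)
L=rot(.078,.050,.2);Rr=rot(.05,.050,.2);print(L,Rr)
d=np.load('w1.npz');C=lambda u,v:np.array((200+u/2.9,v/2.9))
full=[((-.2,*L),C(43,572)),((-.2,*Rr),C(122,570)),((-.2,.035,.056),C(150,552)),((-.2,-.035,.056),C(340,557))]
edge=[(L,C(28,0)),(Rr,C(121,0)),((.035,.056),C(147,0)),((-.035,.056),C(379,0))]
rk=[((.035,.028),C(172,185)),((.035,-.028),C(348,187)),((-.035,-.028),C(335,407)),((-.035,.028),C(170,405))]
T=lambda u,v:(150+u/3.8,100+v/3.8)
S=lambda u,v:(155+u/3.7,140+v/3.7)
obs=[('top',(-.2,*L),T(215,457)),('top',(-.2,*Rr),T(248,460)),('top',(.09,*L),T(284,90)),('top',(.09,*Rr),T(316,92)),
('top',(-.2,-.03,.04),T(357,482)),('top',(.125,.035,.07),T(341,58)),('top',(.125,-.035,.07),T(425,68)),
('scene',(.09,*L),S(118,108)),('scene',(-.2,*L),S(346,364)),('scene',(-.2,*Rr),S(378,352)),('scene',(.125,.035,.07),S(135,70))]
rt=[T(301,308),T(371,318),T(357,408),T(284,396)]
rs=[S(292,238),S(350,198),S(413,258),S(362,306)]
def f1(p):
    o=[projw(d,ch(p,X))[0]-q for X,q in full]
    o+=[projw(d,ch(p,(p[5+i],*e[0])))[0]-e[1] for i,e in enumerate(edge)]
    o+=[projw(d,ch(p,(p[3]+a,p[4]+b,.064)))[0]-q for (a,b),q in rk]
    return np.concatenate(o)
def f2(p):
    o=[proj(n,ch(p,X))[0]-q for n,X,q in obs]
    o+=[proj(n,ch(p,[(a+p[3],b+p[4],.064)]))[0]-q for n,Lx in(('top',rt),('scene',rs)) for ((a,b),_),q in zip(rk,Lx)]
    return np.concatenate(o)
x0=np.r_[np.load('chute.npy'),-.11,0,0,0,0,0]
for nm,f in (('wrist',f1),('fixed',f2),('both',lambda p:np.r_[f1(p),f2(p)])):
    q=least_squares(f,x0,loss='soft_l1').x;print(nm,q[:5].round(4),np.degrees(q[2]).round(2));print(f(q).reshape(-1,2).round(1).tolist())
    e=d['p'][:2]-q[:2];c,s=np.cos(q[2]),np.sin(q[2]);print('tcp chute',c*e[0]+s*e[1],-s*e[0]+c*e[1])
    np.save('c_%s.npy'%nm,q[:5])
E
python3 fit2.py
```

```text
(np.float64(0.06958544958745079), np.float64(0.08186483194346728)) (np.float64(0.04214358540789605), np.float64(0.07630209068120555))Traceback (most recent call last):
  File "fit2.py", line 27, in <module>
    q=least_squares(f,x0,loss='soft_l1').x;print(nm,q[:5].round(4),np.degrees(q[2]).round(2));print(f(q).reshape(-1,2).round(1).tolist())
      ~~~~~~~~~~~~~^^^^^^^^^^^^^^^^^^^^^
    return func(*args, **kwargs)
    result = trf(vector_fun.fun, vector_fun.jac, x0, f0, J0, lb, ub, ftol, xtol,
                 gtol, max_nfev, x_scale, loss_function, tr_solver,
                 tr_options.copy(), verbose, callback=callback_wrapped)
    return trf_no_bounds(
        fun, jac, x0, f0, J0, ftol, xtol, gtol, max_nfev, x_scale,
        loss_function, tr_solver, tr_options, verbose, callback=callback)
    J = jac(x)
    self._update_jac()
    ~~~~~~~~~~~~~~~~^^
    self.J = self.jac_wrapped(xp_copy(self.x), f0=self.f)
             ~~~~~~~~~~~~~~~~^^^^^^^^^^^^^^^^^^^^^^^^^^^^
    J, dct = approx_derivative(
             ~~~~~~~~~~~~~~~~~^
        self.fun,
        ^^^^^^^^^
    ...<2 lines>
[... 344 characters left out ...]
                        ^^^
    df = [f_eval - f0 for f_eval in f_evals]
                                    ^^^^^^^
    f = np.atleast_1d(self.fun(x, *self.args, **self.kwargs))
                      ~~~~~~~~^^^^^^^^^^^^^^^^^^^^^^^^^^^^^^
    return np.atleast_1d(self.fun(x))
                         ~~~~~~~~^^^
    return self.f(x, *self.args, **self.kwargs)
           ~~~~~~^^^^^^^^^^^^^^^^^^^^^^^^^^^^^^
  File "fit2.py", line 19, in f1
    o+=[projw(d,ch(p,(p[3]+a,p[4]+b,.064)))[0]-q for (a,b),q in rk]
        ~~~~~^^^^^^^^^^^^^^^^^^^^^^^^^^^^^^
  File "h.py", line 13, in projw
    c=r.calibration('wrist');T=np.array(c['T_tool_cam'])
ValueError: time passes only in moves, steps and waits
```

```bash
sed -i 's/r\.calibration(/cal(/' h.py
cat >> h.py <<'E'
import functools
@functools.cache
def cal(n): return r.calibration(n)
E
sed -i "s/d=np.load('w1.npz')/d=dict(np.load('w1.npz'))/" fit2.py; python3 fit2.py
```

```text
(np.float64(0.06958544958745079), np.float64(0.08186483194346728)) (np.float64(0.04214358540789605), np.float64(0.07630209068120555))
wrist [ 6.095e-01 -3.090e-02 -1.453e-01 -1.121e-01 -2.000e-04] -8.33
[[-0.6, 0.6], [0.8, -0.2], [-1.1, 0.3], [0.5, -0.7], [-1.9, 0.0], [0.4, -0.0], [0.6, 0.0], [0.3, 0.0], [-0.4, -0.7], [0.7, -0.8], [0.2, 1.0], [-0.5, 1.1]]
tcp chute -0.1798208693974145 0.027245608759213124
fixed [ 0.6047 -0.0326 -0.1536 -0.1104  0.0008] -8.8
[[-1.1, 0.2], [-0.0, 1.2], [-0.2, -1.7], [0.8, -0.1], [-3.1, 0.5], [-1.2, -1.5], [0.2, -0.2], [-0.6, -1.4], [1.0, 0.2], [2.2, -0.9], [0.1, -0.1], [-0.9, -0.2], [-0.3, 0.5], [-1.0, 0.6], [-1.0, 0.3], [-0.1, -1.9], [2.3, -0.9], [2.0, -0.4], [-2.7, -2.7]]
tcp chute -0.17547860647878719 0.02817300344024455
both [ 6.085e-01 -3.140e-02 -1.487e-01 -1.116e-01 -1.000e-04] -8.52
[[-0.7, 1.3], [0.8, 0.6], [-1.1, 1.1], [0.4, 0.3], [-1.2, 0.0], [1.0, -0.0], [1.3, 0.0], [0.9, 0.0], [-0.2, -0.3], [0.9, -0.1], [0.2, 1.6], [-0.5, 1.5], [-1.1, -1.0], [-0.1, 0.0], [-0.8, -2.9], [0.2, -1.3], [-3.2, -0.8], [-1.7, -2.8], [-0.4, -1.5], [-2.0, -1.8], [-0.1, -0.5], [1.0, -1.7], [-1.3, -0.4], [-1.0, -1.0], [-0.3, -0.4], [-0.9, -0.2], [-0.9, -0.4], [-0.8, -2.3], [1.6, -1.4], [1.4, -1.0], [-3.2, -3.3]]
tcp chute -0.1789403063315955 0.02728028857500772
```

Emit:
play_rows --rows '[[[0.7,0,0],[0,-3,0],0.18],[[0,0,0],[45,0,0],0.18],[[0,0,0],[45,0,0],0.18],[[0,0,0],[40,0,0],0.18],[[0,0,0],[0,0,0],0.18]]'

```text
time: 2.6
tool_pos: [0.4302, 0.0207, 0.1182]
tool_rot: [-0.701, 0.055, 0.709, 0.056]
ft_force: [-1.0, 0.1, -0.3]
grip_width: 0.0502
```

```bash
cat > look.py <<'E'
import sys
from h import *
from scipy.spatial.transform import Rotation as Ro
tag=sys.argv[1]; q=np.load('c_both.npy')
s=r.get_state();M=Ro.from_quat(s['tool_rot']).as_matrix();p=s['tool_pos']
def cf(P):
    e=P-q[:2];c,sn=np.cos(q[2]),np.sin(q[2]);return np.array((c*e[0]+sn*e[1],-sn*e[0]+c*e[1]))
print('t',s['time'],'tcp',p.round(4),'chute',cf(p[:2]).round(4),'f',s['ft_force'].round(2),'w',round(s['grip_width'],4),'yaw',np.degrees(np.arctan2(-M[1,2],-M[0,2])).round(2),'tilt',M[:2,0].round(4))
np.savez(tag+'.npz',p=p,M=M)
for n in sys.argv[2:]:
    im=r.capture(n)[:,:,::-1];cv2.imwrite(f'pics/{tag}_{n}.png',im)
    if n=='scene': cv2.imwrite(f'pics/{tag}_sc.png',cv2.resize(im[130:300,150:350],None,fx=3.5,fy=3.5,interpolation=cv2.INTER_CUBIC))
    if n=='top': cv2.imwrite(f'pics/{tag}_tc.png',cv2.resize(im[100:255,150:335],None,fx=3.5,fy=3.5,interpolation=cv2.INTER_CUBIC))
E
python3 look.py a wrist scene
```

```text
t 2.6 tcp [0.4302 0.0207 0.1182] chute [-0.184   0.0251] f [-0.98  0.06 -0.27] w 0.0502 yaw -9.01 tilt [-0.0118  0.0026]
```

View pics/a_wrist.png

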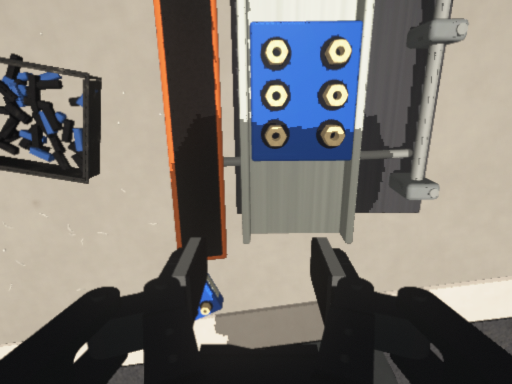

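View pics/a_sc.png

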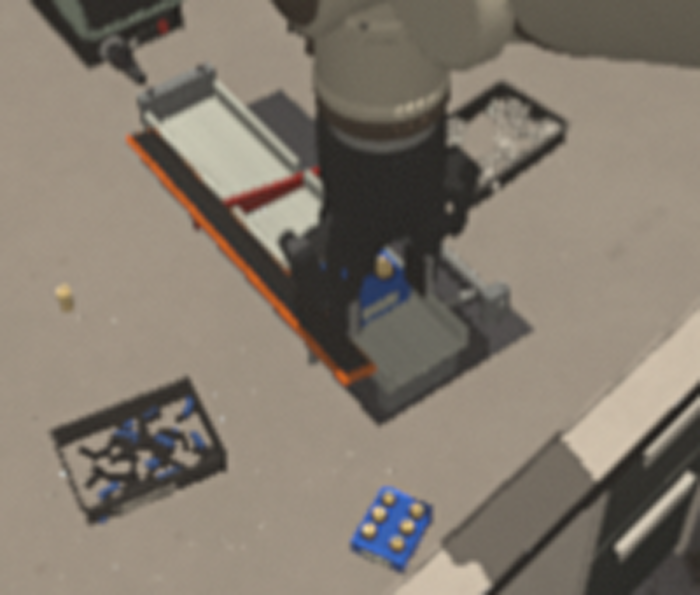

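Emit:
play_rows --rows '[[[0,0,0],[0,0,0],0.18],[[0,0,0],[0,0,0],0.18]]'

```text
time: 2.9
tool_pos: [0.4371, 0.0202, 0.1259]
tool_rot: [0.707, -0.055, -0.703, -0.054]
ft_force: [0.2, -0.2, 0.2]
grip_width: 0.0507
```

```bash
python3 look.py b wrist top
```

```text
t 2.9 tcp [0.4371 0.0202 0.1259] chute [-0.1772  0.0257] f [ 0.21 -0.17  0.19] w 0.0507 yaw -8.87 tilt [ 0.0048 -0.0011]
```

View pics/b_tc.png

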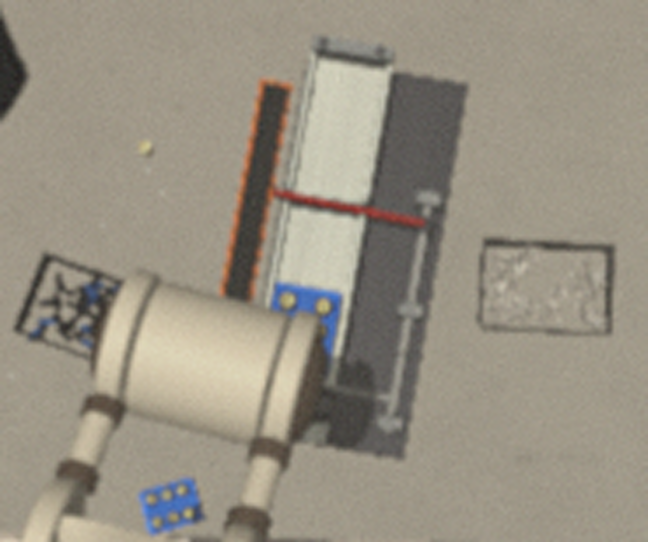

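Emit:
play_rows --rows '[[[0,0,0],[0,0,0],0.18],[[0,0,0],[0,0,0],0.18],[[0,0,0],[0,0,0],0.18]]'

```text
time: 3.3
tool_pos: [0.4352, 0.021, 0.1234]
tool_rot: [0.705, -0.054, -0.705, -0.054]
ft_force: [-0.1, -0.0, 0.2]
grip_width: 0.0504
```

```bash
python3 look.py c wrist
python3 - <<'E'
import cv2
im=cv2.imread("pics/c_wrist.png")[0:384,130:390]
cv2.imwrite("pics/c_wc.png",cv2.resize(im,None,fx=1.5,fy=1.5,interpolation=cv2.INTER_CUBIC))
E
```

```text
t 3.3 tcp [0.4352 0.021  0.1234] chute [-0.1791  0.0261] f [-0.08 -0.02  0.16] w 0.0504 yaw -8.83 tilt [ 0.0002 -0.    ]
```

View pics/c_wc.png

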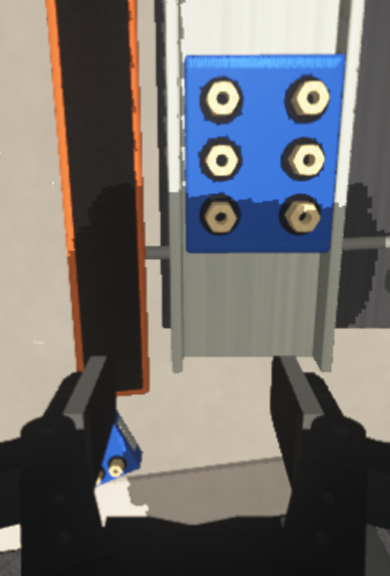

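```bash
sed -e "s/w1.npz/c.npz/" -e "s#C=lambda u,v:.*#C=lambda u,v:np.array((130+u/1.5,v/1.5))#" -e "s/C(43,572)/C(82,394)/;s/C(122,570)/C(148,392)/;s/C(150,552)/C(172,372)/;s/C(340,557)/C(330,371)/" -e "s/C(28,0)/C(48,0)/;s/C(121,0)/C(133,0)/;s/C(147,0)/C(164,0)/;s/C(379,0)/C(365,0)/" -e "s/C(172,185)/C(185,55)/;s/C(348,187)/C(349,55)/;s/C(335,407)/C(330,251)/;s/C(170,405)/C(187,251)/" fit2.py > fit3.py; sed -i "s/'c_%s/'d_%s/" fit3.py; python3 fit3.py
python3 - <<'E'
from h import *
d=dict(np.load('c.npz'))
for x in(.01,.018,.022): print(x,[(projw(d,d['p']+d['M']@np.array([x,y,z]))[0]-[130,0])*1.5 for y in(.025,-.025) for z in (-.011,)])
E
```

```text
(np.float64(0.06958544958745079), np.float64(0.08186483194346728)) (np.float64(0.04214358540789605), np.float64(0.07630209068120555))
wrist [ 6.094e-01 -3.170e-02 -1.532e-01 -1.118e-01 -4.000e-04] -8.78
[[-3.9, 4.2], [0.9, 0.6], [-1.5, -1.6], [0.7, -0.9], [-2.7, 0.1], [3.1, -0.0], [0.0, -0.0], [0.6, 0.0], [0.1, -0.8], [-0.2, -1.1], [0.7, 1.8], [-0.6, 1.8]]
tcp chute -0.18016196324879533 0.025424699192574368
fixed [ 0.6047 -0.0326 -0.1536 -0.1104  0.0008] -8.8
[[-1.1, 0.2], [-0.0, 1.2], [-0.2, -1.7], [0.8, -0.1], [-3.1, 0.5], [-1.2, -1.5], [0.2, -0.2], [-0.6, -1.4], [1.0, 0.2], [2.2, -0.9], [0.1, -0.1], [-0.9, -0.2], [-0.3, 0.5], [-1.0, 0.6], [-1.0, 0.3], [-0.1, -1.9], [2.3, -0.9], [2.0, -0.4], [-2.7, -2.7]]
tcp chute -0.17564492905029172 0.027030877800757105
both [ 6.086e-01 -3.170e-02 -1.533e-01 -1.112e-01 -3.000e-04] -8.78
[[-3.5, 5.4], [1.2, 1.8], [-1.2, -0.5], [0.8, 0.2], [-2.4, 0.1], [3.4, -0.0], [0.3, -0.0], [0.8, 0.1], [0.2, -0.3], [-0.2, -0.5], [0.8, 2.2], [-0.6, 2.3], [-1.3, -1.2], [-0.3, -0.1], [-0.5, -3.0], [0.5, -1.4], [-3.4, -0.9], [-1.4, -2.8], [-0.1, -1.5], [-1.8, -1.9], [-0.4, -0.5], [0.7, -1.6], [-1.1, -0.6], [-0.9, -1.2], [-0.3, -0.5], [-0.9, -0.4], [-0.9, -0.6], [-0.9, -2.5], [1.5, -1.5], [1.2, -1.0], [-3.5, -3.4]]
tcp chute -0.17935786217079927 0.025575629202329447
0.01 [array([274.97084273, 362.38566069]), array([108.47929179, 362.34687769])]
0.018 [array([270.74269187, 351.36323371]), array([112.74601199, 351.32288848])]
0.022 [array([268.78687174, 346.26363939]), array([114.71961649, 346.22270265])]
```

Emit:
play_rows --rows '[[[0,0,0],[0,-2.5,0],0.18],[[0,0,0],[3,-2,0],0.18],[[0,0,0],[7,0,0],0.18],[[0,0,0],[7,0,0],0.18],[[0,0,0],[3,0,0],0.18]]'

```text
time: 3.85
tool_pos: [0.4351, 0.0256, 0.102]
tool_rot: [-0.704, 0.054, 0.706, 0.055]
ft_force: [0.3, 0.5, -0.0]
grip_width: 0.0503
```

Emit:
play_rows --rows '[[[0,0,0],[3,0,0],0.18],[[0,0,0],[4,0,0],0.18],[[0,0,0],[4,0,0],0.18],[[0,0,0],[3,0,0],0.18],[[0,0,0],[0,0,0],0.18]]'

```text
time: 4.35
tool_pos: [0.4362, 0.0254, 0.0893]
tool_rot: [0.705, -0.054, -0.705, -0.055]
ft_force: [0.8, 0.9, 2.4]
grip_width: 0.0504
```

```bash
python3 look.py d wrist scene
```

```text
t 4.35 tcp [0.4362 0.0254 0.0893] chute [-0.1788  0.0306] f [0.83 0.87 2.42] w 0.0504 yaw -8.84 tilt [0.0008 0.    ]
```

View pics/d_wrist.png

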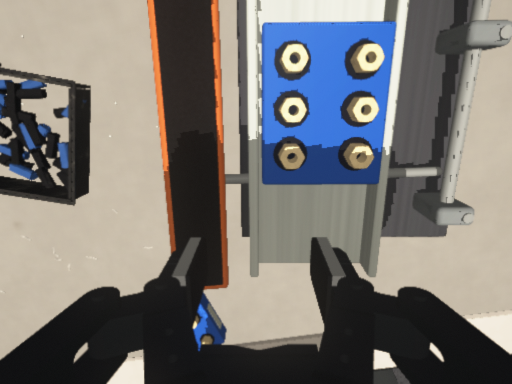

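View pics/d_sc.png

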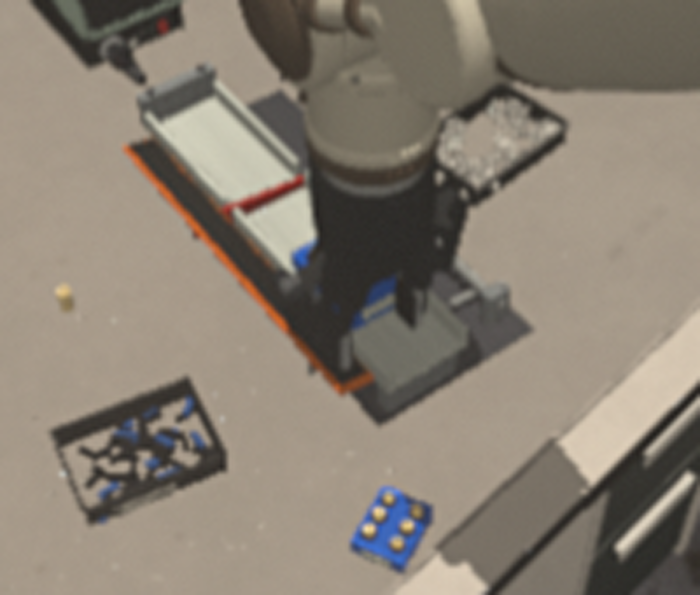

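Emit:
play_rows --rows '[[[0,0,0],[4,0,0],0.18],[[0,0,0],[4,0,0],0.18],[[0,0,0],[4,0,0],0.18],[[0,0,0],[4,0,0],0.18],[[0,0,0],[0,0,0],0.18]]'

```text
time: 4.95
tool_pos: [0.4357, 0.0254, 0.0727]
tool_rot: [-0.705, 0.054, 0.705, 0.054]
ft_force: [1.0, 1.7, 3.7]
grip_width: 0.0504
```

Emit:
play_rows --rows '[[[0,0,0],[3,0,0],0.18],[[0,0,0],[3,0,0],0.18],[[0,0,0],[2,0,0],0.18],[[0,0,0],[0,0,0],0.18]]'

```text
time: 5.35
tool_pos: [0.4358, 0.0255, 0.0651]
tool_rot: [-0.705, 0.054, 0.705, 0.055]
ft_force: [0.1, 3.3, 4.4]
grip_width: 0.0505
```

```bash
python3 look.py e wrist scene
```

```text
t 5.35 tcp [0.4358 0.0255 0.0651] chute [-0.1792  0.0307] f [0.05 3.32 4.37] w 0.0505 yaw -8.83 tilt [-0.0002  0.0002]
```

View pics/e_wrist.png

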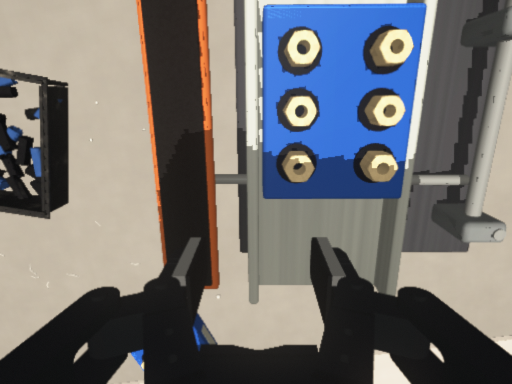

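View pics/e_sc.png

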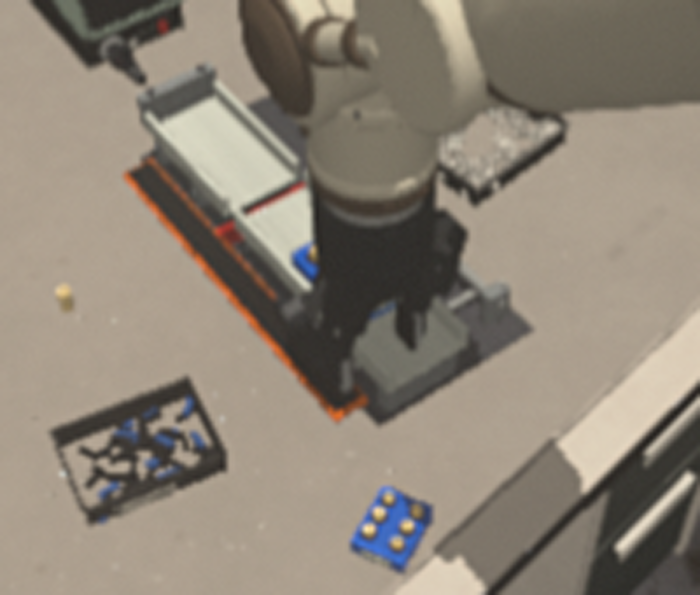

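Emit:
play_rows --rows '[[[0,0,0],[1,0,0],0.18],[[0,0,0],[1,0,0],0.18],[[0,0,0],[0,0,0],0.18]]'

```text
time: 5.75
tool_pos: [0.4358, 0.0254, 0.0632]
tool_rot: [-0.705, 0.054, 0.705, 0.055]
ft_force: [1.0, 3.8, 4.0]
grip_width: 0.05
```

Emit:
play_rows --rows '[[[0,0,0],[1,0,0],0.18],[[0,0,0],[1,0,0],0.18],[[0,0,0],[0,0,0],0.18]]'

```text
time: 6.05
tool_pos: [0.4359, 0.0254, 0.0615]
tool_rot: [-0.705, 0.054, 0.705, 0.055]
ft_force: [-1.4, 3.3, 7.1]
grip_width: 0.0507
```

```bash
python3 look.py f scene top
python3 - <<'E'
from h import *
im=cv2.imread('pics/f_scene.png')[165:225,185:260]
cv2.imwrite('pics/f_z.png',cv2.resize(im,None,fx=8,fy=8,interpolation=cv2.INTER_CUBIC))
E
```

```text
t 6.05 tcp [0.4359 0.0254 0.0615] chute [-0.1791  0.0307] f [-1.37  3.33  7.14] w 0.0507 yaw -8.83 tilt [-0.0002  0.0002]
```

View pics/f_z.png

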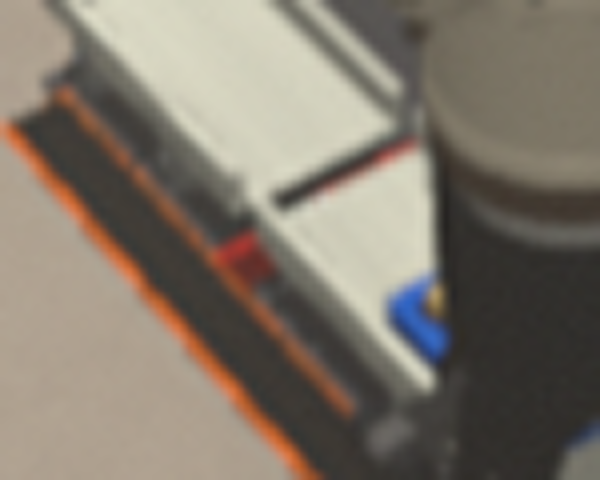

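Emit:
play_rows --rows '[[[0,0,0],[-2,0,-1],0.18],[[0,0,0],[-1,0,-3],0.18],[[0,0,0],[0,0,-4],0.18],[[0,0,0],[0,0,-4],0.18],[[0,0,0],[0,0,-4],0.18]]'

```text
time: 6.65
tool_pos: [0.4518, 0.0227, 0.0641]
tool_rot: [-0.705, 0.055, 0.705, 0.054]
ft_force: [-2.6, 0.9, 3.2]
grip_width: 0.0506
```

Emit:
play_rows --rows '[[[0,0,0],[0,0,-4],0.18],[[0,0,0],[0,0,-4],0.18],[[0,0,0],[0,0,-4],0.18],[[0,0,0],[0,0,-4],0.18],[[0,0,0],[0,0,-4],0.18]]'

```text
time: 7.15
tool_pos: [0.4712, 0.0199, 0.0641]
tool_rot: [-0.704, 0.054, 0.706, 0.054]
ft_force: [-5.4, 1.0, 5.7]
grip_width: 0.0503
```

```bash
python3 look.py g scene wrist
```

```text
t 7.15 tcp [0.4712 0.0199 0.0641] chute [-0.1434  0.0304] f [-5.44  1.    5.69] w 0.0503 yaw -8.83 tilt [-0.0016  0.0002]
```

View pics/g_wrist.png

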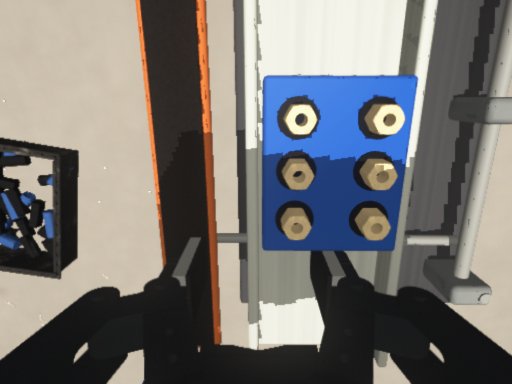

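View pics/g_sc.png

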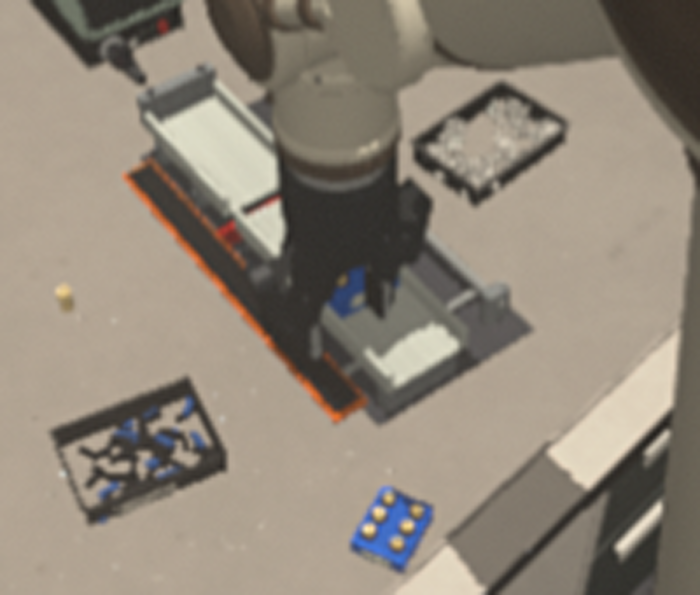

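Emit:
play_rows --rows '[[[0,0,0],[0,0,-5],0.18],[[0,0,0],[0,0,-6],0.18],[[0,0,0],[0,0,-6],0.18],[[0,0,0],[0,0,-6],0.18],[[0,0,0],[0,0,-6],0.18]]'

```text
time: 7.75
tool_pos: [0.5005, 0.0153, 0.0642]
tool_rot: [-0.705, 0.054, 0.705, 0.054]
ft_force: [-4.1, 0.8, 3.7]
grip_width: 0.0502
```

```bash
python3 look.py i scene
python3 - <<'E'
from h import *
im=cv2.imread('pics/i_scene.png')[165:225,185:260]
cv2.imwrite('pics/i_z.png',cv2.resize(im,None,fx=8,fy=8,interpolation=cv2.INTER_CUBIC))
E
```

```text
t 7.75 tcp [0.5005 0.0153 0.0642] chute [-0.1137  0.0302] f [-4.14  0.85  3.69] w 0.0502 yaw -8.84 tilt [-0.0001  0.    ]
```

View pics/i_z.png

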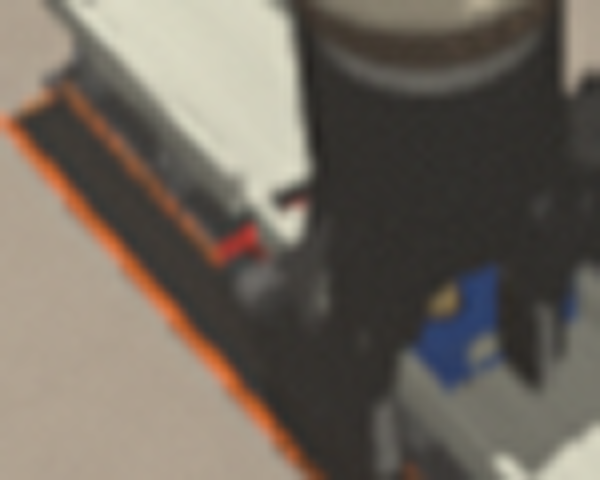

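Run:
```python
from h import *
q=np.load('d_both.npy')
def rot(y,z,a):
    ry,rz=y+.085,z-.024;c,s=np.cos(a),np.sin(a);return (c*ry-s*rz-.085, s*ry+c*rz+.024)
for g in(0,.15,.17,.2,.22,.25): print(g,[proj('scene',ch(q,(.09,*rot(y,.05,.2-g))))[0].round(1) for y in(.078,.05)])
```

```text
0 [array([185.1, 167.2]), array([194.2, 164.5])]
0.15 [array([184.1, 174.7]), array([193.1, 170.7])]
0.17 [array([184.1, 175.6]), array([193. , 171.5])]
0.2 [array([184., 177.]), array([192.9, 172.7])]
0.22 [array([184.1, 177.9]), array([192.9, 173.5])]
0.25 [array([184.1, 179.3]), array([192.9, 174.6])]
```

Emit:
play_rows --rows '[[[0,0,0],[0,0,-5],0.18],[[0,0,0],[0,0,-6],0.18],[[0,0,0],[0,0,-6],0.18],[[0,0,0],[0,0,-6],0.18],[[0,0,0],[0,0,-6],0.18]]'

```text
time: 8.3
tool_pos: [0.5292, 0.0109, 0.0643]
tool_rot: [0.705, -0.054, -0.705, -0.054]
ft_force: [-4.5, 1.4, 4.1]
grip_width: 0.0502
```

Emit:
play_rows --rows '[[[0,0,0],[0,0,-6],0.18],[[0,0,0],[0,0,-6],0.18],[[0,0,0],[0,0,-6],0.18],[[0,0,0],[0,0,-6],0.18],[[0,0,0],[0,0,-6],0.18]]'

```text
time: 8.8
tool_pos: [0.5589, 0.0063, 0.0643]
tool_rot: [-0.705, 0.054, 0.705, 0.054]
ft_force: [-4.3, 0.7, 2.6]
grip_width: 0.0503
```

Emit:
play_rows --rows '[[[0,0,0],[0,0,-6],0.18],[[0,0,0],[0,0,-6],0.18],[[0,0,0],[0,0,-6],0.18],[[0,0,0],[0,0,-6],0.18],[[0,0,0],[0,0,-6],0.18]]'

```text
time: 9.3
tool_pos: [0.5885, 0.0016, 0.0643]
tool_rot: [-0.705, 0.054, 0.705, 0.054]
ft_force: [-4.1, 0.8, 3.5]
grip_width: 0.0502
```

```bash
python3 look.py j scene wrist
```

```text
t 9.3 tcp [0.5885 0.0016 0.0643] chute [-0.0246  0.0297] f [-4.13  0.82  3.48] w 0.0502 yaw -8.84 tilt [-0.  0.]
```

View pics/j_wrist.png

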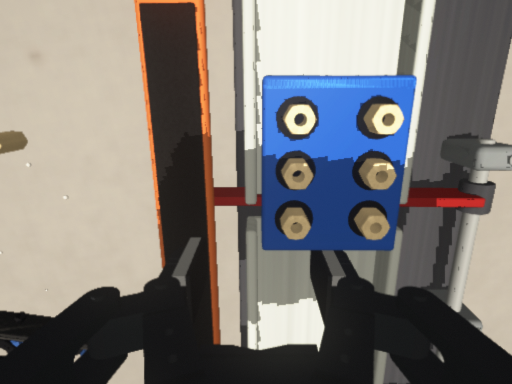

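View pics/j_sc.png

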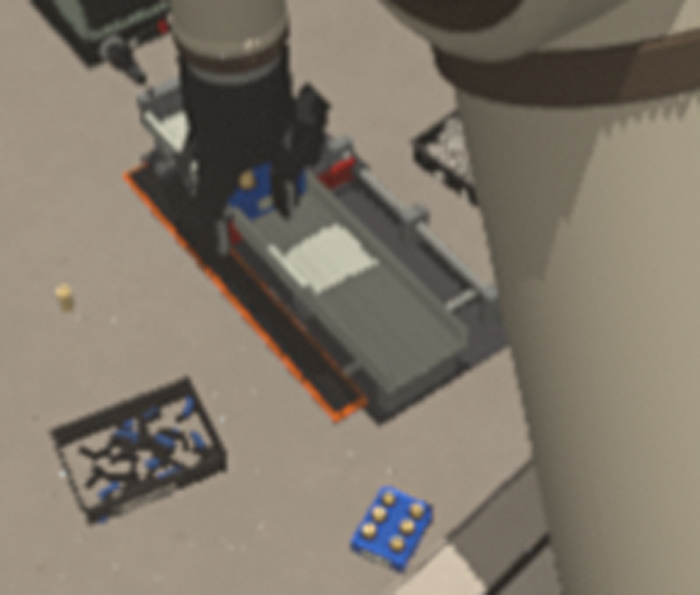

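Emit:
play_rows --rows '[[[0,0,0],[0,0,-6],0.18],[[0,0,0],[0,0,-6],0.18],[[0,0,0],[0,0,-6],0.18],[[0,0,0],[0,0,-6],0.18],[[0,0,0],[0,0,-6],0.18]]'

```text
time: 9.9
tool_pos: [0.6177, -0.0028, 0.0643]
tool_rot: [-0.705, 0.054, 0.705, 0.054]
ft_force: [-5.1, 0.3, 4.9]
grip_width: 0.0503
```

Emit:
play_rows --rows '[[[0,0,0],[0,0,-6],0.18],[[0,0,0],[0,0,-5],0.18],[[0,0,0],[0,0,-4],0.18],[[0,0,0],[0,0,-4],0.18],[[0,0,0],[0,0,-4],0.18]]'

```text
time: 10.4
tool_pos: [0.6405, -0.0064, 0.0644]
tool_rot: [-0.705, 0.054, 0.705, 0.054]
ft_force: [-4.7, 1.0, 5.3]
grip_width: 0.0501
```

Emit:
play_rows --rows '[[[0,0,0],[0,0,-2],0.18],[[0,0,0],[0,0,-2],0.18],[[0,0,0],[0,0,-2],0.18]]'

```text
time: 10.7
tool_pos: [0.6463, -0.0073, 0.0644]
tool_rot: [-0.705, 0.054, 0.705, 0.054]
ft_force: [-4.4, 1.3, 6.0]
grip_width: 0.0506
```

```bash
python3 look.py k wrist
```

```text
t 10.7 tcp [ 0.6463 -0.0073  0.0644] chute [0.0339 0.0294] f [-4.38  1.29  5.96] w 0.0506 yaw -8.83 tilt [-0.0004  0.    ]
```

View pics/k_wrist.png

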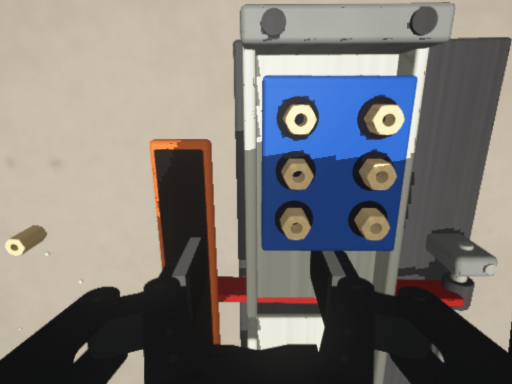

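Emit:
play_rows --rows '[[[0,0,0],[0,0,-2],0.18],[[0,0,0],[0,0,-2],0.18],[[0,0,0],[0,0,-2],0.18],[[0,0,0],[0,0,-1],0.18]]'

```text
time: 11.15
tool_pos: [0.6535, -0.0084, 0.0643]
tool_rot: [0.705, -0.054, -0.705, -0.054]
ft_force: [-4.6, 1.2, 5.8]
grip_width: 0.0506
```

Emit:
play_rows --rows '[[[0,0,0],[0,0,-1],0.18],[[0,0,0],[0,0,-1],0.18]]'

```text
time: 11.35
tool_pos: [0.6553, -0.0087, 0.0643]
tool_rot: [-0.705, 0.054, 0.705, 0.054]
ft_force: [-4.9, 0.2, 4.4]
grip_width: 0.0504
```

Emit:
play_rows --rows '[[[0,0,0],[0,0,-1],0.18],[[0,0,0],[0,0,-1],0.18]]'

```text
time: 11.55
tool_pos: [0.6557, -0.0088, 0.0642]
tool_rot: [-0.703, 0.054, 0.707, 0.055]
ft_force: [-13.2, 2.0, 10.5]
grip_width: 0.05
```

```bash
python3 look.py l wrist
```

```text
t 11.55 tcp [ 0.6557 -0.0088  0.0642] chute [0.0433 0.0294] f [-13.24   1.99  10.53] w 0.05 yaw -8.84 tilt [-0.0046  0.0005]
```

View pics/l_wrist.png

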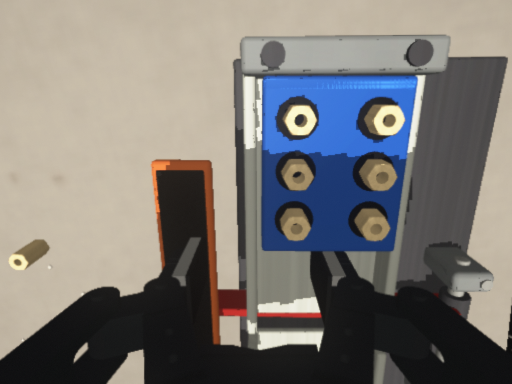

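Emit:
play_rows --rows '[[[0,0,0],[0,0,2],0.18],[[0,0,0],[0,0,3],0.18],[[0,0,0],[0,0,4],0.18],[[0,0,0],[0,0,3],0.18],[[0,0,0],[0,0,0],0.18]]'

```text
time: 12.1
tool_pos: [0.6458, -0.0073, 0.0648]
tool_rot: [0.706, -0.055, -0.704, -0.054]
ft_force: [2.7, 0.1, 3.5]
grip_width: 0.0503
```

```bash
python3 look.py m wrist
```

```text
t 12.1 tcp [ 0.6458 -0.0073  0.0648] chute [0.0333 0.0294] f [2.7  0.08 3.54] w 0.0503 yaw -8.84 tilt [ 0.0017 -0.0003]
```

View pics/m_wrist.png

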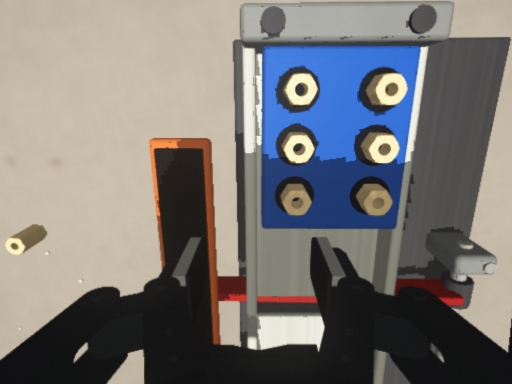

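The rack stayed against the end stop when the finger backed off. Next I lift straight up.

Emit:
play_rows --rows '[[[0,0,0],[-4,0,0],0.18],[[0,0,0],[-6,0,0],0.18],[[0,0,0],[-7,0,0],0.18],[[0,0,0],[-7,0,0],0.18],[[0,0,0],[-7,0,0],0.18]]'

```text
time: 12.65
tool_pos: [0.6449, -0.0072, 0.0956]
tool_rot: [-0.705, 0.054, 0.705, 0.054]
ft_force: [-0.3, -1.2, 2.0]
grip_width: 0.0501
```

Emit:
play_rows --rows '[[[0,0,0],[-8,0,0],0.18],[[0,0,0],[-15,0,0],0.18],[[0,0,0],[-20,0,0],0.18],[[0,0,0],[-20,0,0],0.18],[[0,0,0],[-20,0,0],0.18]]'

```text
time: 13.15
tool_pos: [0.6452, -0.0067, 0.1797]
tool_rot: [-0.705, 0.054, 0.705, 0.055]
ft_force: [-0.1, 0.2, -0.2]
grip_width: 0.0502
```

Emit:
play_rows --rows '[[[0,0,0],[-20,0,10],0.18],[[0,0,0],[-15,0,20],0.18],[[0,0,0],[-10,0,20],0.18],[[0,0,0],[0,0,10],0.18],[[0,0,0],[0,0,0],0.18]]'

```text
time: 13.65
tool_pos: [0.5853, 0.0026, 0.2235]
tool_rot: [-0.705, 0.054, 0.705, 0.054]
ft_force: [0.5, -0.4, -1.1]
grip_width: 0.0506
```

```bash
python3 look.py n wrist scene top
```

```text
t 13.65 tcp [0.5853 0.0026 0.2235] chute [-0.028   0.0302] f [ 0.53 -0.39 -1.1 ] w 0.0506 yaw -8.81 tilt [-0.0001  0.0003]
```

View pics/n_wrist.png

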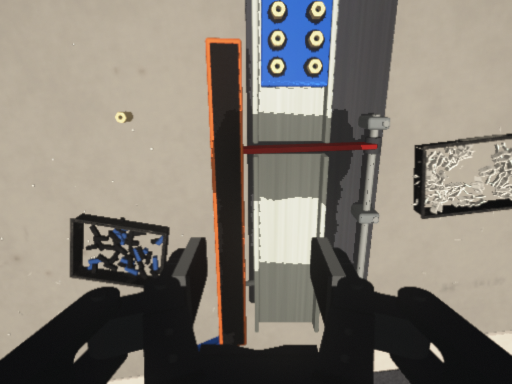

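View pics/n_sc.png

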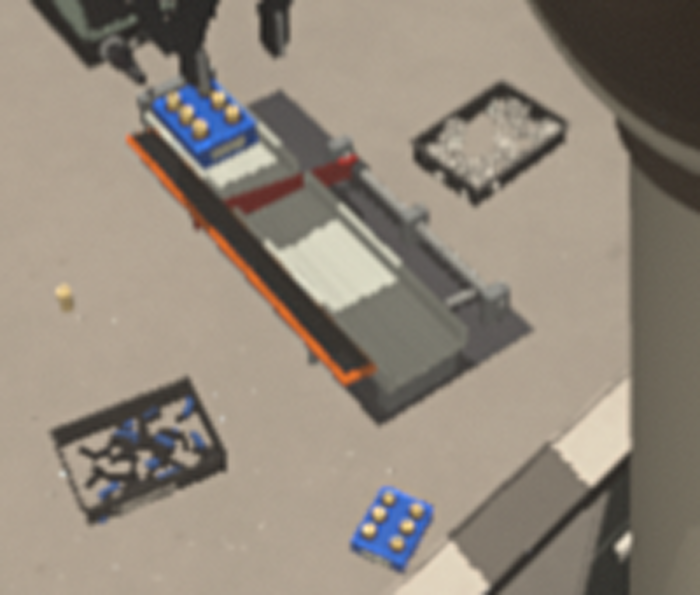

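Emit:
play_rows --rows '[[[0,0,0],[-10,0,20],0.18],[[0,0,0],[-15,0,30],0.18],[[0,0,0],[-15,0,30],0.18],[[0,0,0],[-10,0,20],0.18],[[0,0,0],[0,0,0],0.18]]'

```text
time: 14.3
tool_pos: [0.4871, 0.0176, 0.2746]
tool_rot: [0.706, -0.054, -0.704, -0.054]
ft_force: [1.0, -0.4, -0.0]
grip_width: 0.0502
```

Emit:
play_rows --rows '[[[0,0,0],[0,0,0],0.18],[[0,0,0],[0,0,0],0.18],[[0,0,0],[0,0,0],0.18]]'

```text
time: 14.6
tool_pos: [0.4877, 0.0172, 0.2724]
tool_rot: [-0.704, 0.054, 0.706, 0.055]
ft_force: [0.5, -0.5, -0.2]
grip_width: 0.0503
```

```bash
python3 look.py o wrist scene top
python3 - <<'E'
from h import *
q=np.load('d_both.npy')
im=cv2.imread('pics/o_top.png')[95:235,190:330]
a=cv2.resize(im,None,fx=4,fy=4,interpolation=cv2.INTER_CUBIC)
cv2.imwrite('pics/o_z.png',a)
for n,o in(('top',(0,0)),('scene',(1.8,2))): print(n,[proj(n,ch(q,(x,y,z)))[0].round(1).tolist() for x,y,z in((.055,.028,.064),(.055,-.028,.064),(.125,.03,.07),(.125,-.03,.07))])
E
```

```text
t 14.6 tcp [0.4877 0.0172 0.2724] chute [-0.1267  0.0302] f [ 0.49 -0.53 -0.24] w 0.0503 yaw -8.85 tilt [-0.0016  0.0004]
top [[236.4, 136.3], [255.2, 139.5], [240.0, 112.7], [260.1, 116.1]]
scene [[205.8, 172.8], [223.1, 164.3], [192.0, 157.6], [210.2, 149.1]]
```

View pics/o_z.png

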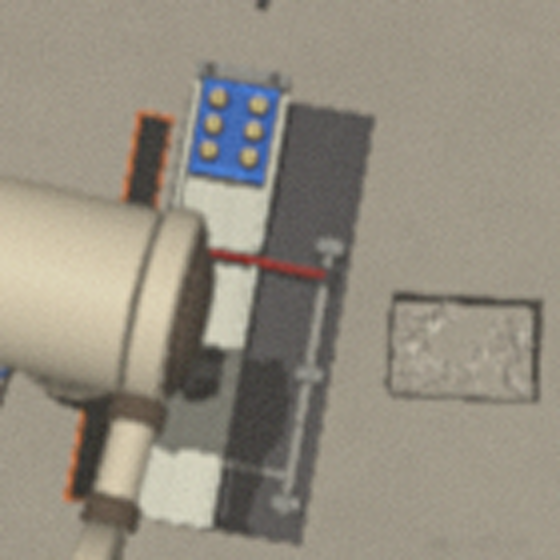

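View pics/o_sc.png

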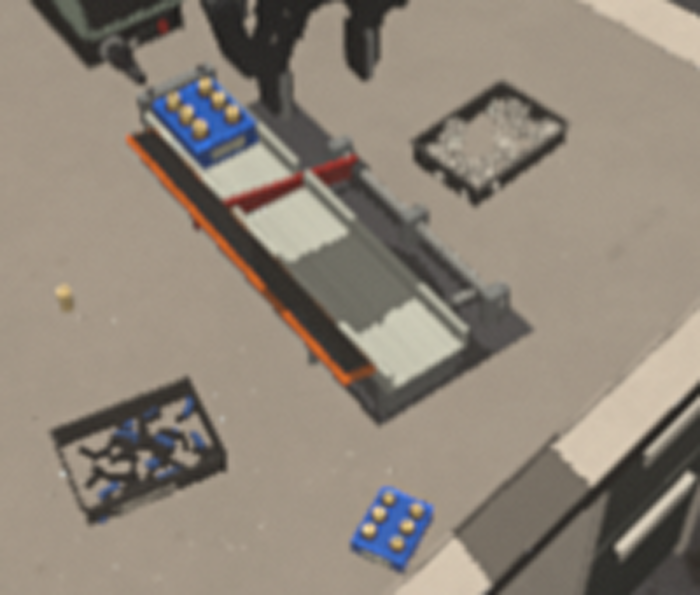

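```bash
python3 -c "
from station import r
s=r.get_state();print(s['time'],s['joint_velocities'].round(3));print(r.finish_job())"
```

```text
14.75 [-0.    -0.008  0.003 -0.002 -0.    -0.   ]
the job is handed in; nothing more can be done
None
```

The rack is loaded and the job is handed in at 14.75 s, with the gripper well clear of everything. I pressed the treadle with the left fingertip and kept it down while the right fingertip pushed the large blue rack past the gate to the end stop. Then I backed off about 10 mm and lifted straight up.

**Gate during the push:** the camera put the gate at about 0.23 rad, measured once before the rack reached it. I then held the fingertip at that height for the rest of the push. The pictures show the blade below the channel floor throughout.

**Rack home:** the push stalled within 1 mm of the position I calculated, and the horizontal force rose from about 5 N to 13 N. The rack stayed against the end stop when the finger backed off.

**Final state:** the last pictures show the gate sprung up shut behind the rack. Both trays, the loose spacer and the small rack show no visible movement.

**Checks that disagreed:** the overhead view put the rack's rear edge about 3 pixels (roughly 8 mm) short of home. That camera already read 1 to 3 pixels off at the far end of the chute, so I relied on the force stall and the wrist view, which showed no change in the gap between rack and stop. I also pressed the treadle close to its hard stop once (7 N) to find its height, before easing up 3 mm.

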